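Check the hinged tins and set the stiff one aside on the shelf panel

TASK

Check the hinges of the two steel tins, the one on the robot's left first and then the one on its right, by swinging each lid up at least halfway to upright by its pull: a good lid drops shut by itself when let go, a stiff one stays where it is left. Shut the stiff lid again, then put that tin upright in the free space on the black honeycomb panel, wholly on the panel, setting it down gently without touching the things around it. Leave the good tin shut in its place and do not disturb anything else.

Things in the scene. Friction and masses are not known exactly. Their poses are not given: they have to be found in the camera images.
- tin_a: Steel tin with hinged lid, loose on the table; both tins look alike. 80 mm long (own x) x 60 wide (y), body 34 mm high, walls 3 mm; lid 4 mm thick, 58 wide on top; about 270 g, empty. Origin: centre of underside, z up. Hinge along the far (+x) edge, front with pull at -x. One tin starts on the robot's left (+y), one on its right (-y), in either order; yaw within 0.5 rad.
- tin_b: Steel tin with hinged lid, loose on the table; both tins look alike. 80 mm long (own x) x 60 wide (y), body 34 mm high, walls 3 mm; lid 4 mm thick, 58 wide on top; about 270 g, empty. Origin: centre of underside, z up. Hinge along the far (+x) edge, front with pull at -x. One tin starts on the robot's left (+y), one on its right (-y), in either order; yaw within 0.5 rad.
- tin_a_lid (a joint): Lid angle, rad: 0 shut, grows as the front edge swings up, stop at 1.4, just short of upright. A free lid drops shut by its weight in a fraction of a second from any angle; a stiff one (about 0.045 N m of friction) stays where it is left and must be pushed shut. Just one of the two tins is stiff: try each.
- tin_b_lid (a joint): Lid angle, rad: 0 shut, grows as the front edge swings up, stop at 1.4, just short of upright. A free lid drops shut by its weight in a fraction of a second from any angle; a stiff one (about 0.045 N m of friction) stays where it is left and must be pushed shut. Just one of the two tins is stiff: try each.
- tin_a_pull (a point): Middle of the T-shaped pull on the lid: round steel bar, 12 mm diameter, 26 mm long along the tin's y, on a slim post. Lid shut: bar axis 22 mm above the hinge axis (56 mm above the tin's underside, 18 above the lid's top) and 65 mm ahead of the hinge (25 ahead of the tin's middle). Pinched by its flat ends it can turn between the fingers as the lid swings.
- tin_b_pull (a point): Middle of the T-shaped pull on the lid: round steel bar, 12 mm diameter, 26 mm long along the tin's y, on a slim post. Lid shut: bar axis 22 mm above the hinge axis (56 mm above the tin's underside, 18 above the lid's top) and 65 mm ahead of the hinge (25 ahead of the tin's middle). Pinched by its flat ends it can turn between the fingers as the lid swings.
- tin_a_hinge (a point): Middle of the hinge axis of tin_a: 40 mm behind the tin's middle (own +x), 34 mm above its underside; the axis runs along the tin's y.
- tin_b_hinge (a point): Middle of the hinge axis of tin_b: 40 mm behind the tin's middle (own +x), 34 mm above its underside; the axis runs along the tin's y.
- panel: Fixed black plastic shelf panel, honeycomb pattern, 200 mm (own x) x 420 mm (y), flat top 30 mm above the table. Origin: centre of underside. It has three places side by side, at about -130, 0 and +130 mm along its y; canister and tyre brush stand in two of them, the third is free.
- canister: Round white plastic canister with a twist cap, 76 mm in diameter, 73 mm high, upright on the panel. Origin: centre of its underside.
- tyre_brush: Yellow tyre brush with black bristles lying bristles down on the panel, long side roughly along the panel's x: block 100 x 50 mm, 40 mm high, from 20 mm in front of the origin to 80 mm behind it (own x -20 to +80), handle 24 mm wide to own x -92, 42 mm high. Origin: on its underside, on its long middle line.
- scraper: Steel scraper lying on the table between the tins, 170 mm long (own x -90 to +80), blade 50 mm wide, 16 mm high. Origin: on its underside.
- red_brush: Red detailing brush lying on the table left of the tins, 175 mm long (own x -95 to +80), 22 mm wide, 18 mm high. Origin: on its underside.
- spray_bottle: Empty clear spray bottle with a white trigger head, upright on the table left of the panel, 72 mm in diameter, 207 mm high; the head reaches 50 mm to its -x. Origin: centre of its underside.
- wax_jar: Low closed jar, 70 mm in diameter, 50 mm high, upright on the table at the right. Origin: centre of its underside.
- tape_roll: Roll of tape lying flat on the table right of the panel, 100 mm in diameter, 25 mm high. Origin: centre of its underside.

How it is judged:
On the way, in this order (a step that is already met when the one before it is completed fails the run):
1. the lid of the left tin has been swung up past 0.6 rad (((world y of tin_a above 0 m and value of joint tin_a_lid above 0.6 rad) or (world y of tin_b above 0 m and value of joint tin_b_lid above 0.6 rad))), for 0.1 s.
2. then the lid of the right tin has been swung up past 0.6 rad (((world y of tin_a below 0 m and value of joint tin_a_lid above 0.6 rad) or (world y of tin_b below 0 m and value of joint tin_b_lid above 0.6 rad))), for 0.1 s.
At the end, for the whole second after the job is handed in: The stiff tin stands upright and at rest on the panel, its middle within 75 mm of the panel's middle along the panel's x and 185 mm along its y, its lid shut (under 0.15 rad); the good tin is upright within 40 mm of where it stood, its lid shut (under 0.15 rad) (x of tin_b in the frame of panel between -0.075 and 0.075 m and y of tin_b in the frame of panel between -0.185 and 0.185 m and z of tin_b in the frame of panel between 0.025 and 0.036 m and angle between each of tin_b, tin_a's own z axis and vertical below 0.1 rad and linear speed of tin_b below 0.02 m/s and value of joint each of tin_b_lid, tin_a_lid below 0.15 rad and distance of tin_a from where it was at the start of the episode below 0.04 m); the robot touches nothing.
It fails at once if a bystander (canister, brushes, scraper, bottle, jar, tape) is moved more than 12 mm (distance of any of canister, tyre_brush, scraper, red_brush, spray_bottle, wax_jar, tape_roll from where it was at the start of the episode above 0.012 m).
It fails at once if a tin touches a thing on the panel or another bystander (contact force between any of tin_a, tin_b and canister above 0.3 N or contact force between any of tin_a, tin_b and tyre_brush above 0.3 N or contact force between any of tin_a, tin_b and scraper above 0.3 N or contact force between any of tin_a, tin_b and red_brush above 0.3 N or contact force between any of tin_a, tin_b and spray_bottle above 0.3 N or contact force between any of tin_a, tin_b and wax_jar above 0.3 N or contact force between any of tin_a, tin_b and tape_roll above 0.3 N).
It fails at once if a tin is tipped by more than 0.5 rad (angle between any of tin_a, tin_b's own z axis and vertical above 0.5 rad).
It fails at once if the stiff tin is let fall (faster than 0.6 m/s while the fingers do not hold it) or slammed on the panel (over 60 N) ((contact force between the fingers and tin_b below 0.05 N and linear speed of tin_b above 0.6 m/s) or contact force between tin_b and panel above 60 N).
It also fails if it takes over 72 s, if anything falls off the work surface, if the arm or the gripper's body presses on something with over 40 N, if the wrist force passes 120 N, or if a joint passes its speed limit or range.

ROBOT

A 6-joint arm with a two-finger parallel gripper is mounted at the origin on the work surface. World frame = base frame: x ahead of the robot, y to its left, z up, the work surface at z = 0. Lengths are in m, angles in rad, forces in N, time in s.
With the tool pointing down it reaches from about 0.35 to 0.775 m from the base axis. Payload 5.5 kg.
Tool frame: the origin (TCP) lies between the finger pads; the fingertips stand 22 mm ahead of it and the grasp point (between the pads) lies 3 mm ahead of it; z points along the fingers, y is the line along which they close (so a half turn about z gives the same grasp; the last joint's range is limited). The gripper opens to 85 mm and grips with 20 to 120 N. Pads are 22 mm wide; open, the fingers measure 114 mm over their backs; the gripper's body (76 mm by 85 mm) begins 54 mm behind the grasp point. The pads swing forward as they close: fully open they stand 13 mm farther back than shut.
Start: joints at [1.056, 0.313, 0.046, 1.304, 0, 1.431], TCP at [0.211, 0.535, 0.253] pointing down, gripper open.
Joint ranges: [-2.76, 2.76], [-0.86, 1.69], [-1.03, 1.26], [-2.2, 2.34], [-1.47, 1.5], [-3.14, 3.14]. Speed limits (rad/s): [2.57, 2.57, 3.14, 3.14, 3.14, 3.14].

INTERFACE

Orientations are given as a unit quaternion [w, x, y, z].
In Python, from workcell import env, eyes gives the robot as it stands (env), with the cameras (eyes).
- The arm moves only by the tool creep_tool, called after "Call:" as name(argument=value, ...), one argument or row to a line, values as JSON. Schema: {"type":"object","properties":{"rows":{"type":"array","items":{"type":"array","items":{"type":"array","items":{"type":"number"},"minItems":6,"maxItems":6},"minItems":1,"maxItems":8},"minItems":1,"maxItems":1},"finger_gap":{"type":"number"},"force":{"type":"number"},"only":{"type":"string"},"quiet":{"type":"boolean"},"lines":{"type":"string"}},"required":["rows"],"additionalProperties":false}. rows is a list that holds a single list of rows (three levels of brackets), with 1 to 8 rows, each of 6 numbers: dx, dy, dz in m, then a rotation vector rx, ry, rz in rad; each row is the pose to reach, as a shift and turn from the pose commanded when the call began, along the tool's axes at that moment; what a row does not reach only later rows make up. A row lasts 1/8 s, in which the tool goes at most 0.0625 m and 0.188 rad, less where a joint would pass 70% of its speed; a pose out of reach is approached as far as the arm can. finger_gap is the finger opening in m, set as the call begins (left out keeps the last). The fingers move at their own pace and stop on an object; force is the grip in N (left out, the last holds). Time passes only in rows, so rows that do not move let the fingers close. The tool returns the time, the measured TCP pose, the force, the opening and the grip force at its end. only (a regular expression) keeps the lines of the reply that match it, lines (a string "A,B") keeps lines A to B, and quiet returns only ok. Input that does not fit is refused with a message, and nothing moves.
- env.get_state(): the state, without advancing time (a new reading comes with each control period).
- eyes.read_camera(name): name is "scene" or "top" or "wrist"; returns a dict with "image" (400x640x3 uint8, red, green, blue), "K" (3x3 intrinsics, pixels), "D" ([k1, k2, p1, p2, k3] as OpenCV has them; the pictures are not rectified), "R" (3x3) and "t" (3): a world point X has camera coordinates R X + t. Camera axes: x right, y down, z forward; pixel columns grow to the right and rows downward; lengths in m; the calibration is good to about 2 mm. A picture is of the moment at which its call begins. There is no depth.
- env.hand_in(): hands the job in; it is judged then, once.
The state is a dict: "clock": time; "joint_pos": joint angles; "qvel": joint speeds; "tau": joint torques, N m; "tcp_pos": TCP position; "orientation": TCP orientation; "wrist_force": force on the tool from outside, world axes, zero at the start; "ft_torque": the same for the moment, N m; "finger_gap": finger opening in m; "grip_force": force on a finger pad.
Only numpy, scipy, OpenCV 4.12 (cv2) and the standard library are available. Lean on these libraries where they do the work, as an engineer would, in place of code of your own. Each camera call takes 0.05 s, during which the arm holds its last target. There are 200 camera calls.

## Working session

There is one attempt and no reset: what is moved stays moved. The work goes in short steps, Python scripts to look and compute and a tool call to move; the robot and the scene stay as the last step left them, time stands still between calls to the robot, and variables do not carry over. Pictures are saved under pics/ and viewed, at most 10 in all, crops included, and the job is handed in when it is done.

```bash
ls; mkdir -p pics
```

Run:
```python
from workcell import env, eyes
import cv2
for n in("top","scene"):
    c=eyes.read_camera(n); cv2.imwrite(f"pics/{n}0.png",c["image"][:,:,::-1]); print(n,c["K"],c["D"],c["R"],c["t"])
s=env.get_state(); print(s)
```

```text
pics
workcell.py
top [[457.38692214   0.         325.08022976]
 [  0.         457.38692214 209.77503526]
 [  0.           0.           1.        ]] [0.01319215 0.         0.         0.         0.        ] [[ 0.01259381 -0.99977309  0.01718035]
 [-0.9825537  -0.01556161 -0.18532693]
 [ 0.18555223 -0.01454664 -0.98252673]] [-0.01422486  0.57132345  1.41353783]
scene [[461.54308664   0.         311.38288846]
 [  0.         461.54308664 200.92223312]
 [  0.           0.           1.        ]] [-0.00421341  0.          0.          0.          0.        ] [[-0.80416619  0.59437747  0.00567192]
 [ 0.37365413  0.51291242 -0.77285409]
 [-0.46227625 -0.61938379 -0.63455842]] [ 0.44716783 -0.13156704  1.64406492]
{'clock': 0.1, 'joint_pos': array([1.05640455e+00, 3.13926934e-01, 4.50522696e-02, 1.30359767e+00,
       9.10763258e-06, 1.43122859e+00]), 'qvel': array([ 1.18410575e-03, -2.07340990e-03,  2.14582587e-03, -7.38009878e-04,
        1.54602852e-03,  5.33618665e-06]), 'tau': array([ 3.54047923e-03, -4.81726313e+01,  2.99242991e+01,  1.27356540e-02,
       -7.28108535e-05, -2.23484795e-05]), 'tcp_pos': array([0.21028477, 0.53469898, 0.2524806 ]), 'orientation': array([-2.73465473e-04,  1.86316794e-01,  9.82489364e-01, -7.92138896e-04]), 'wrist_force': array([ 0.36942941,  0.36388398, -0.40337935]), 'ft_torque': array([-0.01196916, -0.03665485,  0.01277808]), 'grip_force': 0.0, 'finger_gap': 0.08544272123465123}
```

View pics/top0.png

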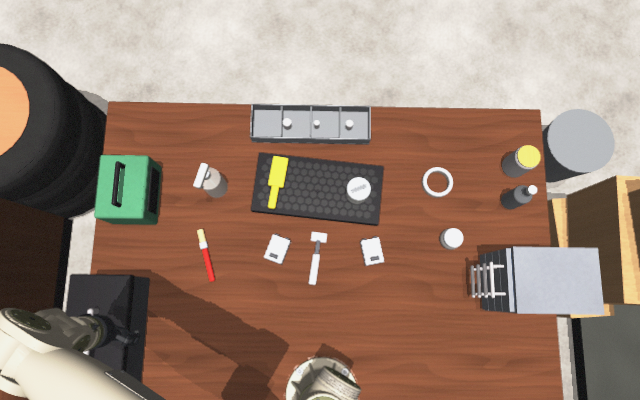

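The top view shows the left tin near (277,249), the right tin near (372,251), the panel around (318,188), the brush at (277,180) and the canister at (358,188). The middle place looks free, so I'll zoom in there.

Create h.py:
```python
import cv2,numpy as np
from workcell import env, eyes
def ray(c,px,z):
    p=cv2.undistortPoints(np.array(px,float).reshape(-1,1,2),c["K"],np.array(c["D"])).reshape(-1,2)
    d=np.c_[p,np.ones(len(p))]@c["R"]; o=-c["R"].T@c["t"]
    return o+d*((z-o[2])/d[:,2])[:,None]
def proj(c,X):
    return cv2.projectPoints(np.array(X,float).reshape(-1,1,3),cv2.Rodrigues(c["R"])[0],c["t"],c["K"],np.array(c["D"]))[0].reshape(-1,2)
```

Run:
```python
import cv2
im=cv2.imread("pics/top0.png")
cv2.imwrite("pics/top0c.png",cv2.resize(im[145:290,240:400],None,fx=4,fy=4,interpolation=cv2.INTER_CUBIC))
```

```text
(no output)
```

View pics/top0c.png

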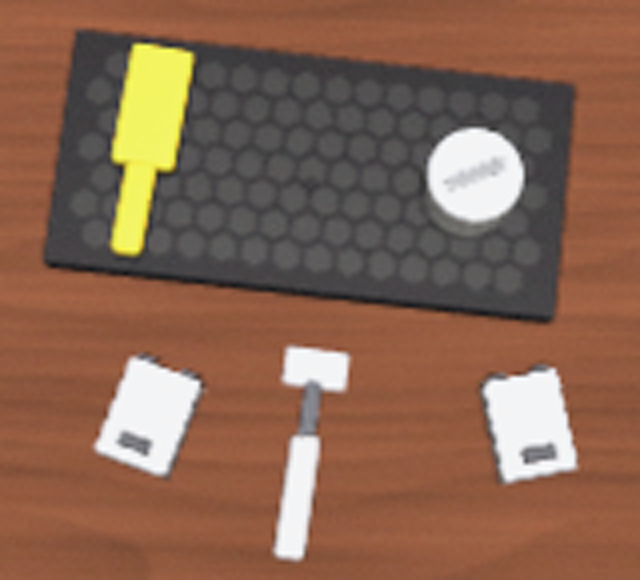

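The crop shows the left lid with corners (133,357), (203,380), (168,477), (97,450) and its pull at (135,443). The right lid has corners (485,382), (553,368), (577,467), (505,482) and its pull at (540,455). The panel's corners are (78,32), (574,85), (552,320), (47,265), and its middle place is free.

Run:
```python
from h import *
c=eyes.read_camera("top")
f=lambda P:np.array(P,float)/4+[240-.375,145-.375]
for n,P,pl in(("L",[(133,357),(203,380),(168,477),(97,450)],(135,443)),("R",[(485,382),(553,368),(577,467),(505,482)],(540,455))):
    Q=ray(c,f(P),.038); p=ray(c,f([pl]),.060)[0]
    g=cv2.cvtColor(c["image"],cv2.COLOR_RGB2GRAY); 
    m=(g>170).astype(np.uint8); k,lab=cv2.connectedComponents(m); ct=f(P).mean(0).round().astype(int)
    ys,xs=np.where(lab==lab[ct[1]-3,ct[0]]); W=ray(c,np.c_[xs,ys],.038)[:,:2]
    mn=cv2.minAreaRect((W*1000).astype(np.float32))
    fr=Q[:2].mean(0);ba=Q[2:].mean(0);d=fr-ba
    print(n,"ctr",Q.mean(0),"len",np.linalg.norm(d),"wid",np.linalg.norm(Q[0]-Q[1]),"yaw",np.arctan2(d[1],d[0]),"pull",p,mn)
Q=ray(c,f([(78,32),(574,85),(552,320),(47,265)]),.03);print("panel",Q,Q.mean(0))
print("canister",ray(c,f([(476,175)]),.103),"brush",ray(c,f([(192,50),(177,170),(113,162),(134,44),(125,250)]),.07))
print("scraper",ray(c,f([(285,347),(350,352),(275,557),(345,390)]),.012))
```

```text
L ctr [0.4463013  0.14454861 0.038     ] len 0.08035012662582527 wid 0.059176762371209404 yaw -0.3265125120711172 pull [0.42258285 0.15385433 0.06      ] ((446.2524108886719, 146.59616088867188), (60.57236862182617, 80.43623352050781), 70.20536041259766)
R ctr [ 0.44365559 -0.15821981  0.038     ] len 0.08103996048541835 wid 0.05602189028671636 yaw 0.21204627459229672 pull [ 0.41765853 -0.1633066   0.06      ] ((443.08331298828125, -158.12574768066406), (81.1732177734375, 60.6426887512207), 12.162284851074219)
panel [[ 0.76598693  0.21550586  0.03      ]
 [ 0.7275599  -0.1976689   0.03      ]
 [ 0.52956549 -0.17763522  0.03      ]
 [ 0.56848437  0.23290642  0.03      ]] [0.64789917 0.01827704 0.03      ]
canister [[ 0.63191798 -0.10947446  0.103     ]] brush [[0.73978394 0.11751205 0.07      ]
 [0.63991448 0.12672522 0.07      ]
 [0.64561578 0.17795203 0.07      ]
 [0.74397456 0.16448728 0.07      ]
 [0.57417892 0.16592327 0.07      ]]
scraper [[ 0.5067284   0.03880699  0.012     ]
 [ 0.50340327 -0.01436707  0.012     ]
 [ 0.33726141  0.04367788  0.012     ]
 [ 0.4721599  -0.01066288  0.012     ]]
```

Add to h.py:
```python
from scipy.spatial.transform import Rotation as Ro
def pose():
    s=env.get_state(); q=s["orientation"]; return s["tcp_pos"],Ro.from_quat(np.r_[q[1:],q[0]])
def down(yaw,tilt=0): # tool y along tin +y, fingers down; tilt: lid angle followed
    R=np.array([[-1,0,0],[0,1,0],[0,0,-1.]])
    return Ro.from_euler("z",yaw)*Ro.from_euler("y",tilt)*Ro.from_matrix(R)
def plan(pos,yaw,tilt=0):
    p,R=pose(); T=down(yaw,tilt)
    return np.r_[R.inv().apply(np.array(pos)-p),(R.inv()*T).as_rotvec()].round(4)
L=dict(c=np.array([.4463,.1455]),yaw=-.335); Rt=dict(c=np.array([.4434,-.1582]),yaw=.212)
def pull(t,z=.056,ahead=.025):
    return np.r_[t["c"]-ahead*np.array([np.cos(t["yaw"]),np.sin(t["yaw"])]),z]
```

Run:
```python
from h import *
for z in(.14,.066): print(plan(pull(L,z),L["yaw"]))
# arc rows: relative to tool at shut-lid grasp (TCP 65 ahead of hinge, z .064 -> .030 above)
for a in np.arange(1,9)*.115:
    v=np.array([-.065,0,.031]); w=Ro.from_euler("y",a).apply(v)-v
    R=down(0); print(R.inv().apply(w).round(4),(R.inv()*down(0,a)).as_rotvec().round(3))
```

```text
[-3.371e-01 -2.767e-01  1.129e-01 -1.300e-03 -2.000e-04 -3.980e-02]
[-3.371e-01 -2.766e-01  1.869e-01 -1.300e-03 -2.000e-04 -3.980e-02]
[-0.004   0.     -0.0073] [0.    0.115 0.   ]
[-0.0088  0.     -0.014 ] [0.   0.23 0.  ]
[-0.0143  0.     -0.0202] [0.    0.345 0.   ]
[-0.0205  0.     -0.0256] [0.   0.46 0.  ]
[-0.0273  0.     -0.0304] [0.    0.575 0.   ]
[-0.0346  0.     -0.0343] [0.   0.69 0.  ]
[-0.0423  0.     -0.0373] [0.    0.805 0.   ]
[-0.0503  0.     -0.0395] [0.   0.92 0.  ]
```

Call:
creep_tool(
  rows=[
    [[-0.045, -0.037, 0.015, 0, 0, -0.005], [-0.09, -0.074, 0.03, 0, 0, -0.01], [-0.135, -0.111, 0.045, 0, 0, -0.015], [-0.18, -0.148, 0.06, 0, 0, -0.02], [-0.225, -0.185, 0.075, 0, 0, -0.025], [-0.27, -0.222, 0.09, 0, 0, -0.03], [-0.315, -0.259, 0.105, 0, 0, -0.035], [-0.337, -0.277, 0.113, 0, 0, -0.04]],
  ],
  finger_gap=0.085,
  force=30,
)

```text
clock: 1.15
tcp_pos: [0.4234, 0.1515, 0.1395]
orientation: [-0.0, 0.168, 0.986, -0.0]
wrist_force: [0.5, 0.8, 0.4]
finger_gap: 0.0853
grip_force: 0.0
```

Call:
creep_tool(
  rows=[
    [[0, 0, 0, 0, 0, 0]],
  ],
)

```text
clock: 1.27
tcp_pos: [0.423, 0.1523, 0.1395]
orientation: [-0.001, 0.169, 0.986, -0.0]
wrist_force: [0.3, 1.9, 0.6]
finger_gap: 0.085
grip_force: 0.0
```

Run:
```python
from h import *
print(plan(pull(L,.066),L["yaw"]))
c=eyes.read_camera("wrist");cv2.imwrite("pics/w1.png",c["image"][:,:,::-1])
print(proj(c,[pull(L),np.r_[L["c"],.038]]))
```

```text
[ 0.0007  0.0013  0.0735 -0.0007 -0.0012 -0.0038]
[[320.43002288 210.74134039]
 [320.39219005 233.62761229]]
```

View pics/w1.png

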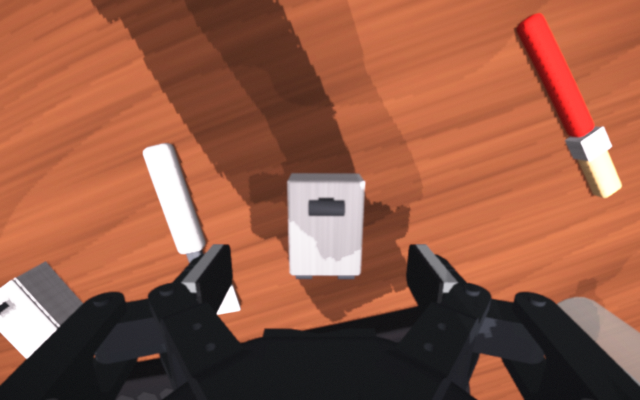

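The wrist view shows the left tin square to the tool. Its pull is at (326,208) and I predicted (320,211), so it sits about 4 mm further along tool +y. The scraper and red brush are both clear of the fingers. I'll correct for the offset, then descend and pinch.

Call:
creep_tool(
  rows=[
    [[0.001, 0.004, 0.03, 0, 0, -0.004], [0.001, 0.004, 0.055, 0, 0, -0.004], [0.001, 0.004, 0.073, 0, 0, -0.004], [0.001, 0.004, 0.073, 0, 0, -0.004]],
  ],
)

```text
clock: 1.82
tcp_pos: [0.4213, 0.159, 0.0665]
orientation: [-0.001, 0.164, 0.987, -0.0]
wrist_force: [-0.2, 0.3, 0.3]
finger_gap: 0.0848
grip_force: 0.0
```

Call:
creep_tool(
  rows=[
    [[0, 0, 0, 0, 0, 0], [0, 0, 0, 0, 0, 0], [0, 0, 0, 0, 0, 0], [0, 0, 0, 0, 0, 0], [0, 0, 0, 0, 0, 0], [0, 0, 0, 0, 0, 0]],
  ],
  finger_gap=0.015,
  force=30,
)

```text
clock: 2.58
tcp_pos: [0.4234, 0.1579, 0.0678]
orientation: [0.0, 0.165, 0.986, 0.0]
wrist_force: [-0.7, -1.8, 5.8]
finger_gap: 0.0252
grip_force: 31.5
```

Call:
creep_tool(
  rows=[
    [[-0.004, 0, -0.0073, 0, 0.115, 0], [-0.0088, 0, -0.014, 0, 0.23, 0], [-0.0143, 0, -0.0202, 0, 0.345, 0], [-0.0205, 0, -0.0256, 0, 0.46, 0], [-0.0273, 0, -0.0304, 0, 0.575, 0], [-0.0346, 0, -0.0343, 0, 0.69, 0], [-0.0423, 0, -0.0373, 0, 0.805, 0], [-0.0503, 0, -0.0395, 0, 0.92, 0]],
  ],
)

```text
clock: 3.58
tcp_pos: [0.4714, 0.1417, 0.1062]
orientation: [-0.439, 0.148, 0.883, 0.074]
wrist_force: [-0.2, 0.6, -3.0]
finger_gap: 0.025
grip_force: 30.8
```

Call:
creep_tool(
  rows=[
    [[0, 0, 0, 0, 0, 0], [0, 0, 0, 0, 0, 0]],
  ],
)

```text
clock: 3.82
tcp_pos: [0.4709, 0.1416, 0.1059]
orientation: [-0.437, 0.148, 0.884, 0.073]
wrist_force: [-0.7, -1.0, -2.2]
finger_gap: 0.0253
grip_force: 31.0
```

Run:
```python
from h import *
for n in("scene",):
    c=eyes.read_camera(n); p=proj(c,[np.r_[L["c"],.05]])[0].astype(int);print(p)
    i=c["image"][p[1]-70:p[1]+70,p[0]-80:p[0]+80,::-1]; cv2.imwrite("pics/s2.png",cv2.resize(i,None,fx=4,fy=4))
```

```text
[372 225]
```

View pics/s2.png

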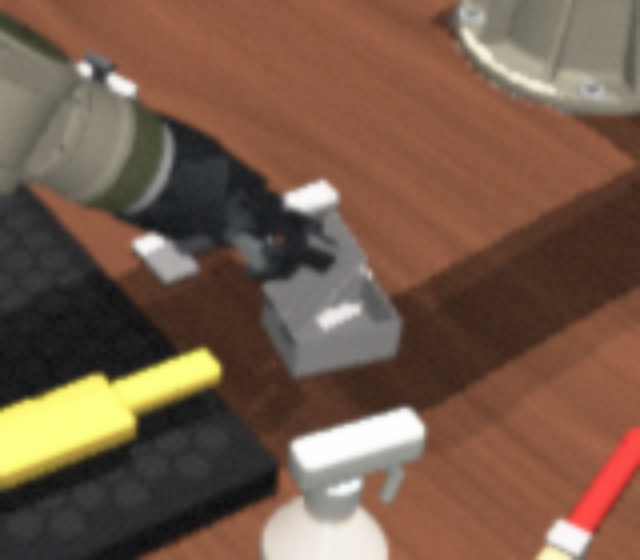

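The scene view shows the left lid raised about 0.9 rad (lid at (315,240) in the crop) and the tin body flat on the table at (335,335). Next I release it and look again.

Call:
creep_tool(
  rows=[
    [[0, 0, 0, 0, 0, 0], [0, 0, 0, 0, 0, 0], [0, 0, 0, 0, 0, 0], [0, 0, 0, 0, 0, 0], [0, 0, 0, 0, 0, 0], [0, 0, 0, 0, 0, 0], [0, 0, 0, 0, 0, 0]],
  ],
  finger_gap=0.07,
)

```text
clock: 4.75
tcp_pos: [0.4707, 0.1417, 0.1067]
orientation: [-0.438, 0.148, 0.884, 0.073]
wrist_force: [-0.1, 0.3, -0.0]
finger_gap: 0.0699
grip_force: 0.0
```

Run:
```python
from h import *
for n in("scene",):
    c=eyes.read_camera(n); p=np.array([372,225])
    i=c["image"][p[1]-50:p[1]+50,p[0]-60:p[0]+60,::-1]; cv2.imwrite("pics/s3.png",cv2.resize(i,None,fx=4,fy=4))
```

```text
(no output)
```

View pics/s3.png

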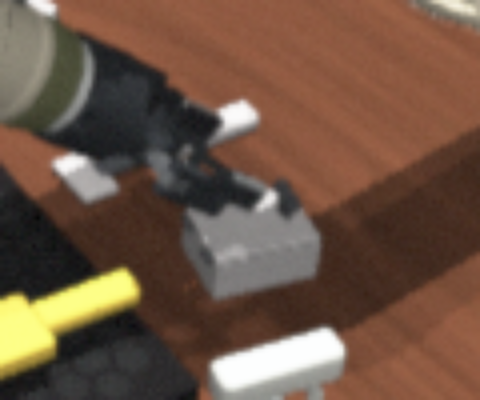

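The left lid has dropped shut by itself (lid flat at (255,225)), so the left tin is good and the right one is stiff. I'll go straight up, then over to the right tin.

Call:
creep_tool(
  rows=[
    [[0.045, 0, -0.035, 0, 0, 0], [0.09, 0, -0.07, 0, -0.15, 0], [0.09, 0, -0.07, 0, -0.33, 0], [0.09, 0, -0.07, 0, -0.5, 0], [0.09, 0, -0.07, 0, -0.68, 0], [0.09, 0, -0.07, 0, -0.85, 0], [0.09, 0, -0.07, 0, -0.9, 0], [0.09, 0, -0.07, 0, -0.9, 0]],
  ],
  finger_gap=0.085,
)

```text
clock: 5.8
tcp_pos: [0.4706, 0.1418, 0.2217]
orientation: [-0.009, 0.164, 0.986, 0.002]
wrist_force: [0.9, -0.0, 0.2]
finger_gap: 0.085
grip_force: 0.0
```

Run:
```python
from h import *
print(plan(pull(Rt,.14),Rt["yaw"]))
```

```text
[-0.0515 -0.3056  0.0805  0.0059 -0.0185 -0.5416]
```

Call:
creep_tool(
  rows=[
    [[-0.008, -0.045, 0.01, 0, 0, -0.08], [-0.016, -0.09, 0.02, 0, 0, -0.16], [-0.024, -0.135, 0.03, 0, 0, -0.24], [-0.03, -0.18, 0.04, 0, 0, -0.32], [-0.037, -0.22, 0.05, 0, 0, -0.4], [-0.044, -0.26, 0.06, 0, -0.01, -0.47], [-0.05, -0.3, 0.075, 0.005, -0.018, -0.54], [-0.0515, -0.3056, 0.08, 0.006, -0.0185, -0.5416]],
  ],
)

```text
clock: 6.8
tcp_pos: [0.4191, -0.1662, 0.1386]
orientation: [-0.002, -0.103, 0.995, 0.001]
wrist_force: [-0.5, 0.2, 0.1]
finger_gap: 0.085
grip_force: 0.0
```

Call:
creep_tool(
  rows=[
    [[0, 0, 0, 0, 0, 0]],
  ],
)

```text
clock: 6.92
tcp_pos: [0.4195, -0.1641, 0.1391]
orientation: [-0.001, -0.104, 0.995, 0.001]
wrist_force: [-0.2, -0.2, 0.5]
finger_gap: 0.0851
grip_force: 0.0
```

Run:
```python
from h import *
print(plan(pull(Rt,.066),Rt["yaw"]))
c=eyes.read_camera("wrist");cv2.imwrite("pics/w2.png",c["image"][:,:,::-1])
print(proj(c,[pull(Rt),np.r_[Rt["c"],.038]]))
```

```text
[ 0.0002  0.0006  0.0731  0.002  -0.0026 -0.0033]
[[320.32888434 211.62707847]
 [320.22105483 234.49130106]]
```

View pics/w2.png

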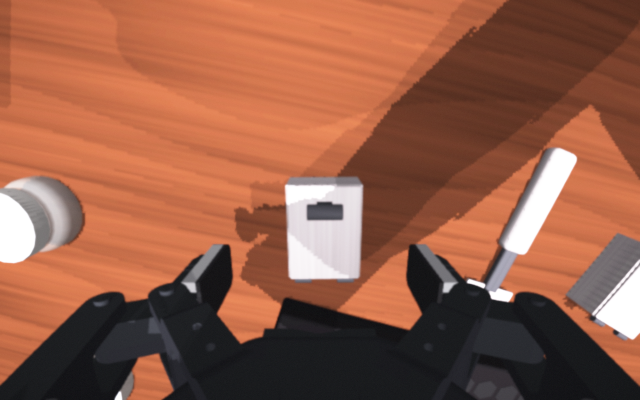

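The right tin is also square to the tool. Its pull is at (324,212) and I predicted (320,212), so it needs about +3 mm along tool y. I'll descend, pinch and swing the lid up.

Call:
creep_tool(
  rows=[
    [[0, 0.0035, 0.03, 0, 0, -0.003], [0, 0.0035, 0.055, 0, 0, -0.003], [0, 0.0035, 0.072, 0, 0, -0.003], [0, 0.0035, 0.072, 0, 0, -0.003]],
  ],
)

```text
clock: 7.48
tcp_pos: [0.4185, -0.1589, 0.0671]
orientation: [-0.001, -0.108, 0.994, 0.001]
wrist_force: [-0.4, 0.2, 0.3]
finger_gap: 0.0847
grip_force: 0.0
```

Call:
creep_tool(
  rows=[
    [[0, 0, 0, 0, 0, 0], [0, 0, 0, 0, 0, 0], [0, 0, 0, 0, 0, 0], [0, 0, 0, 0, 0, 0], [0, 0, 0, 0, 0, 0], [0, 0, 0, 0, 0, 0]],
  ],
  finger_gap=0.015,
  force=30,
)

```text
clock: 8.22
tcp_pos: [0.4192, -0.1605, 0.0683]
orientation: [-0.0, -0.107, 0.994, -0.0]
wrist_force: [-0.6, 2.5, 6.3]
finger_gap: 0.025
grip_force: 31.2
```

Call:
creep_tool(
  rows=[
    [[-0.004, 0, -0.0073, 0, 0.115, 0], [-0.0088, 0, -0.014, 0, 0.23, 0], [-0.0143, 0, -0.0202, 0, 0.345, 0], [-0.0205, 0, -0.0256, 0, 0.46, 0], [-0.0273, 0, -0.0304, 0, 0.575, 0], [-0.0346, 0, -0.0343, 0, 0.69, 0], [-0.0423, 0, -0.0373, 0, 0.805, 0], [-0.0503, 0, -0.0395, 0, 0.92, 0]],
  ],
)

```text
clock: 9.22
tcp_pos: [0.4688, -0.1499, 0.1066]
orientation: [-0.443, -0.095, 0.89, -0.048]
wrist_force: [0.3, 0.2, -2.2]
finger_gap: 0.0249
grip_force: 30.5
```

Call:
creep_tool(
  rows=[
    [[0, 0, 0, 0, 0, 0], [0, 0, 0, 0, 0, 0]],
  ],
)

```text
clock: 9.48
tcp_pos: [0.4683, -0.1498, 0.1065]
orientation: [-0.441, -0.095, 0.891, -0.047]
wrist_force: [-0.8, -0.3, -1.7]
finger_gap: 0.025
grip_force: 30.6
```

Call:
creep_tool(
  rows=[
    [[0, 0, 0, 0, 0, 0], [0, 0, 0, 0, 0, 0], [0, 0, 0, 0, 0, 0], [0, 0, 0, 0, 0, 0], [0, 0, 0, 0, 0, 0], [0, 0, 0, 0, 0, 0], [0, 0, 0, 0, 0, 0]],
  ],
  finger_gap=0.07,
)

```text
clock: 10.35
tcp_pos: [0.4681, -0.1497, 0.1071]
orientation: [-0.442, -0.096, 0.891, -0.047]
wrist_force: [0.6, -0.3, -0.4]
finger_gap: 0.0699
grip_force: 0.0
```

Run:
```python
from h import *
c=eyes.read_camera("scene"); a,b=proj(c,[np.r_[L["c"],.05],np.r_[Rt["c"],.05]]).astype(int)
f=lambda p:cv2.resize(c["image"][p[1]-50:p[1]+50,p[0]-50:p[0]+50,::-1],None,fx=4,fy=4)
cv2.imwrite("pics/s4.png",np.hstack([f(a),f(b)]))
```

```text
(no output)
```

View pics/s4.png

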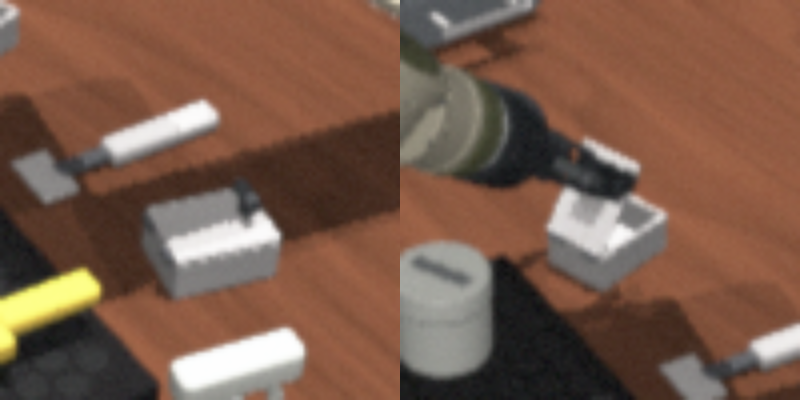

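On the left of the picture the left lid is shut with its pull up. On the right, the right lid stays open after release (around (595,205)), so that tin is stiff. I'll re-pinch the pull and reverse the arc.

Call:
creep_tool(
  rows=[
    [[0, 0, 0, 0, 0, 0], [0, 0, 0, 0, 0, 0], [0, 0, 0, 0, 0, 0], [0, 0, 0, 0, 0, 0], [0, 0, 0, 0, 0, 0], [0, 0, 0, 0, 0, 0]],
  ],
  finger_gap=0.015,
  force=30,
)

```text
clock: 11.15
tcp_pos: [0.4681, -0.1498, 0.1072]
orientation: [-0.442, -0.096, 0.891, -0.048]
wrist_force: [-0.7, -1.5, 0.4]
finger_gap: 0.0249
grip_force: 31.3
```

Run:
```python
from h import *
v=np.array([-.065,0,.031]); T=down(0,.92); v0=Ro.from_euler("y",.92).apply(v)
for a in (.8,.68,.56,.44,.32,.2,.08,0,-.02):
    w=Ro.from_euler("y",a).apply(v)-v0
    print(T.inv().apply(w).round(4),(T.inv()*down(0,a)).as_rotvec().round(3))
```

```text
[0.0032 0.     0.008 ] [ 0.   -0.12  0.  ]
[0.0055 0.     0.0163] [ 0.   -0.24  0.  ]
[0.0068 0.     0.0249] [ 0.   -0.36  0.  ]
[0.007  0.     0.0335] [ 0.   -0.48  0.  ]
[0.0062 0.     0.0421] [ 0.  -0.6  0. ]
[0.0043 0.     0.0506] [ 0.   -0.72  0.  ]
[0.0015 0.     0.0587] [ 0.   -0.84  0.  ]
[-0.001   0.      0.0639] [ 0.   -0.92  0.  ]
[-0.0016  0.      0.0652] [ 0.   -0.94  0.  ]
```

Call:
creep_tool(
  rows=[
    [[0.0032, 0, 0.008, 0, -0.12, 0], [0.0055, 0, 0.0163, 0, -0.24, 0], [0.0068, 0, 0.0249, 0, -0.36, 0], [0.007, 0, 0.0335, 0, -0.48, 0], [0.0062, 0, 0.0421, 0, -0.6, 0], [0.0043, 0, 0.0506, 0, -0.72, 0], [0.0015, 0, 0.0587, 0, -0.84, 0], [-0.001, 0, 0.0645, 0, -0.92, 0]],
  ],
)

```text
clock: 12.15
tcp_pos: [0.4177, -0.1602, 0.0676]
orientation: [0.001, -0.107, 0.994, 0.0]
wrist_force: [0.0, 1.0, -0.2]
finger_gap: 0.0252
grip_force: 31.3
```

Call:
creep_tool(
  rows=[
    [[0, 0, 0.001, 0, 0, 0], [0, 0, 0.001, 0, 0, 0]],
  ],
)

```text
clock: 12.4
tcp_pos: [0.4174, -0.1605, 0.067]
orientation: [-0.002, -0.106, 0.994, -0.0]
wrist_force: [-6.1, -0.0, 8.9]
finger_gap: 0.0248
grip_force: 32.2
```

Call:
creep_tool(
  rows=[
    [[0, 0, 0, 0, 0, 0], [0, 0, 0, 0, 0, 0], [0, 0, 0, 0, 0, 0], [0, 0, 0, 0, 0, 0], [0, 0, 0, 0, 0, 0], [0, 0, 0, 0, 0, 0], [0, 0, -0.02, 0, 0, 0], [0, 0, -0.06, 0, 0, 0]],
  ],
  finger_gap=0.085,
)

```text
clock: 13.4
tcp_pos: [0.4172, -0.1598, 0.1257]
orientation: [-0.002, -0.107, 0.994, 0.001]
wrist_force: [1.0, -1.1, 0.6]
finger_gap: 0.0856
grip_force: 0.0
```

Call:
creep_tool(
  rows=[
    [[0, 0, -0.012, 0, 0, 0], [0, 0, -0.012, 0, 0, 0]],
  ],
)

```text
clock: 13.65
tcp_pos: [0.4191, -0.1609, 0.139]
orientation: [0.0, -0.107, 0.994, -0.001]
wrist_force: [0.3, -1.2, -0.6]
finger_gap: 0.0849
grip_force: 0.0
```

Run:
```python
from h import *
c=eyes.read_camera("wrist");cv2.imwrite("pics/w5.png",c["image"][:,:,::-1])
print(proj(c,[pull(Rt),np.r_[Rt["c"],.038]]))
print(plan(np.r_[Rt["c"],.14],Rt["yaw"]))
```

```text
[[316.26237885 210.98329317]
 [316.48759373 233.84509132]]
[-0.0249 -0.0031 -0.002  -0.0003 -0.001   0.0018]
```

View pics/w5.png

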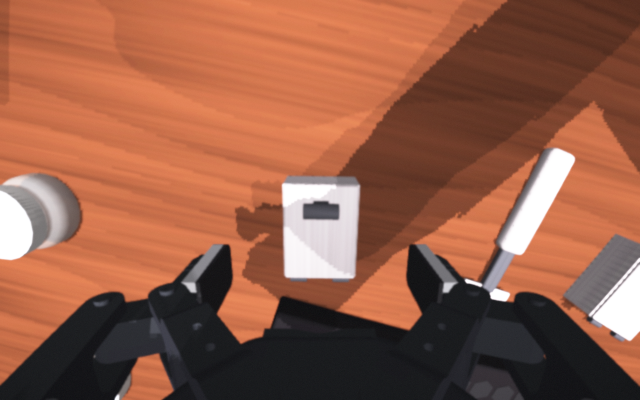

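The lid is shut again: it has the same outline as before (rows 178–279), with the tin centred at column 320 and the pull at (321,211). Next I move back 25 mm over the tin's middle and grasp the body.

Call:
creep_tool(
  rows=[
    [[-0.025, 0, 0, 0, 0, 0], [-0.025, 0, 0, 0, 0, 0], [-0.025, 0, 0.04, 0, 0, 0], [-0.025, 0, 0.075, 0, 0, 0], [-0.025, 0, 0.098, 0, 0, 0], [-0.025, 0, 0.107, 0, 0, 0], [-0.025, 0, 0.107, 0, 0, 0]],
  ],
)

```text
clock: 14.58
tcp_pos: [0.4419, -0.155, 0.0307]
orientation: [-0.001, -0.107, 0.994, 0.0]
wrist_force: [-0.1, -0.4, 0.3]
finger_gap: 0.0851
grip_force: 0.0
```

Call:
creep_tool(
  rows=[
    [[0, 0, 0, 0, 0, 0], [0, 0, 0, 0, 0, 0], [0, 0, 0, 0, 0, 0], [0, 0, 0, 0, 0, 0], [0, 0, 0, 0, 0, 0]],
  ],
  finger_gap=0.05,
  force=60,
)

```text
clock: 15.2
tcp_pos: [0.4438, -0.1557, 0.0327]
orientation: [0.0, -0.107, 0.994, -0.001]
wrist_force: [-1.5, 0.5, 5.9]
finger_gap: 0.0587
grip_force: 65.6
```

Call:
creep_tool(
  rows=[
    [[0, 0, -0.01, 0, 0, 0], [0, 0, -0.03, 0, 0, 0], [0, 0, -0.06, 0, 0, 0], [0, 0, -0.09, 0, 0, 0], [0, 0, -0.12, 0, 0, 0], [0, 0, -0.12, 0, 0, 0], [0, 0, -0.12, 0, 0, 0]],
  ],
)

```text
clock: 16.08
tcp_pos: [0.4425, -0.1549, 0.1507]
orientation: [-0.001, -0.107, 0.994, 0.0]
wrist_force: [-0.0, -0.5, -3.8]
finger_gap: 0.0588
grip_force: 65.4
```

Run:
```python
from h import *
u=np.array([.0,0])
print(plan([.645,.021,.13],-.088), plan([.645,.021,.064],-.088))
```

```text
[-2.353e-01  1.289e-01  2.030e-02  2.000e-04 -1.900e-03  3.019e-01] [-2.354e-01  1.288e-01  8.630e-02  2.000e-04 -1.900e-03  3.019e-01]
```

The tin is held (gap 58.7 mm, grip force 65 N). I'll carry it sideways first, then forward over the free middle place, keeping clear of the canister.

Call:
creep_tool(
  rows=[
    [[-0.02, 0.04, -0.005, 0, 0, 0.05], [-0.04, 0.08, -0.01, 0, 0, 0.1], [-0.06, 0.12, -0.01, 0, 0, 0.15], [-0.076, 0.16, -0.01, 0, 0, 0.2], [-0.115, 0.155, -0.01, 0, 0, 0.24], [-0.155, 0.148, -0.01, 0, 0, 0.27], [-0.195, 0.138, -0.01, 0, 0, 0.3], [-0.235, 0.129, -0.005, 0, 0, 0.302]],
  ],
)

```text
clock: 17.08
tcp_pos: [0.6458, 0.0209, 0.154]
orientation: [-0.002, 0.044, 0.999, -0.0]
wrist_force: [0.0, 0.2, -2.0]
finger_gap: 0.0587
grip_force: 65.6
```

Call:
creep_tool(
  rows=[
    [[0, 0, 0, 0, 0, 0], [0, 0, 0, 0, 0, 0]],
  ],
)

```text
clock: 17.32
tcp_pos: [0.6436, 0.0209, 0.1539]
orientation: [-0.003, 0.044, 0.999, -0.0]
wrist_force: [-0.2, 0.4, -1.9]
finger_gap: 0.059
grip_force: 65.5
```

Run:
```python
from h import *
print(plan([.645,.021,.13],-.088), plan([.645,.021,.063],-.088))
c=eyes.read_camera("top");cv2.imwrite("pics/t6.png",cv2.resize(c["image"][145:290,240:400,::-1],None,fx=4,fy=4,interpolation=cv2.INTER_CUBIC))
```

```text
[-0.0015  0.0003  0.0239 -0.0005 -0.0056 -0.0001] [-0.0019  0.0003  0.0909 -0.0005 -0.0056 -0.0001]
```

View pics/t6.png

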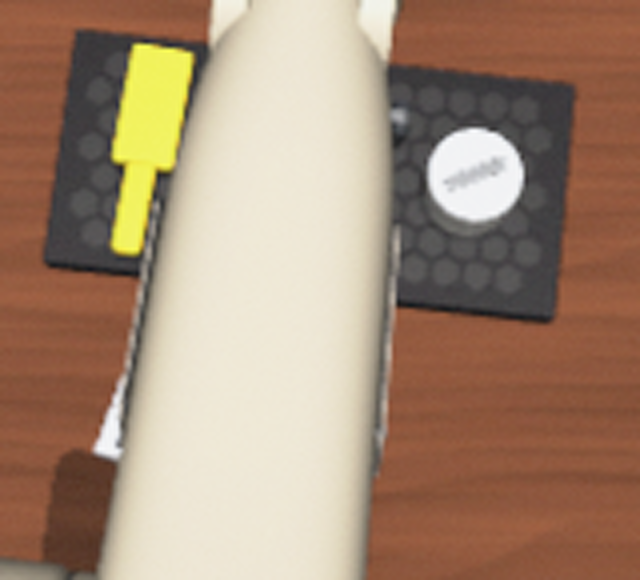

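The brush and canister haven't moved, at the same pixels as before (about (150,110) and (476,175)). Next I lower the tin, then feel for contact.

Call:
creep_tool(
  rows=[
    [[-0.001, 0, 0.03, 0, -0.005, 0], [-0.0015, 0, 0.055, 0, -0.0055, 0], [-0.002, 0, 0.075, 0, -0.0055, 0], [-0.002, 0, 0.085, 0, -0.0055, 0], [-0.002, 0, 0.085, 0, -0.0055, 0], [-0.002, 0, 0.085, 0, -0.0055, 0]],
  ],
)

```text
clock: 18.12
tcp_pos: [0.6477, 0.0204, 0.0723]
orientation: [0.003, 0.044, 0.999, -0.0]
wrist_force: [1.1, -0.2, -1.8]
finger_gap: 0.0587
grip_force: 65.6
```

Call:
creep_tool(
  rows=[
    [[0, 0, 0.0015, 0, 0, 0], [0, 0, 0.003, 0, 0, 0], [0, 0, 0.004, 0, 0, 0], [0, 0, 0.004, 0, 0, 0]],
  ],
)

```text
clock: 18.62
tcp_pos: [0.6471, 0.0205, 0.067]
orientation: [0.002, 0.044, 0.999, -0.0]
wrist_force: [0.8, 0.5, -2.6]
finger_gap: 0.0585
grip_force: 65.6
```

Call:
creep_tool(
  rows=[
    [[0, 0, 0.001, 0, -0.003, 0], [0, 0, 0.002, 0, -0.005, 0], [0, 0, 0.0025, 0, -0.005, 0], [0, 0, 0.0025, 0, -0.005, 0]],
  ],
)

```text
clock: 19.12
tcp_pos: [0.6472, 0.0205, 0.0645]
orientation: [0.005, 0.044, 0.999, -0.0]
wrist_force: [0.4, -0.3, -2.3]
finger_gap: 0.0589
grip_force: 65.6
```

Call:
creep_tool(
  rows=[
    [[0, 0, 0.0005, 0, 0, 0], [0, 0, 0.001, 0, 0, 0], [0, 0, 0.0015, 0, 0, 0], [0, 0, 0.0015, 0, 0, 0]],
  ],
)

```text
clock: 19.62
tcp_pos: [0.6473, 0.0205, 0.0631]
orientation: [0.005, 0.044, 0.999, -0.0]
wrist_force: [0.5, 0.2, -2.3]
finger_gap: 0.0588
grip_force: 65.7
```

Call:
creep_tool(
  rows=[
    [[0, 0, 0.0005, 0, 0.01, 0], [0, 0, 0.001, 0, 0.01, 0], [0, 0, 0.001, 0, 0.01, 0]],
  ],
)

```text
clock: 20.0
tcp_pos: [0.6473, 0.0205, 0.0628]
orientation: [-0.0, 0.044, 0.999, -0.0]
wrist_force: [-2.8, 0.7, 5.5]
finger_gap: 0.0585
grip_force: 66.4
```

Call:
creep_tool(
  rows=[
    [[0, 0, 0.0005, 0, 0, 0], [0, 0, 0.001, 0, 0, 0], [0, 0, 0.001, 0, 0, 0]],
  ],
)

```text
clock: 20.38
tcp_pos: [0.6473, 0.0205, 0.0627]
orientation: [0.0, 0.044, 0.999, -0.0]
wrist_force: [-5.0, 0.5, 10.0]
finger_gap: 0.0588
grip_force: 67.3
```

Contact is made (about 10 N), with the tool upright. I release and lift straight up.

Call:
creep_tool(
  rows=[
    [[0, 0, 0, 0, 0, 0], [0, 0, 0, 0, 0, 0], [0, 0, 0, 0, 0, 0], [0, 0, 0, 0, 0, 0], [0, 0, 0, 0, 0, 0]],
  ],
  finger_gap=0.085,
)

```text
clock: 21.0
tcp_pos: [0.6473, 0.0205, 0.0609]
orientation: [-0.0, 0.044, 0.999, -0.0]
wrist_force: [-0.4, 0.3, 0.3]
finger_gap: 0.085
grip_force: 0.0
```

Call:
creep_tool(
  rows=[
    [[0, 0, -0.02, 0, 0, 0], [0, 0, -0.05, 0, 0, 0], [0, 0, -0.09, 0, 0, 0], [0, 0, -0.13, 0, 0, 0], [0, 0, -0.16, 0, 0, 0]],
  ],
)

```text
clock: 21.62
tcp_pos: [0.6477, 0.0205, 0.2232]
orientation: [0.001, 0.044, 0.999, -0.0]
wrist_force: [-0.3, -1.0, -0.1]
finger_gap: 0.0851
grip_force: 0.0
```

Call:
creep_tool(
  rows=[
    [[0.06, 0, 0, 0, 0, 0], [0.12, 0, 0, 0, 0, 0], [0.18, 0, 0, 0, 0, 0], [0.23, 0, 0, 0, 0, 0], [0.23, -0.06, 0, 0, 0, 0], [0.23, -0.12, 0, 0, 0, 0], [0.23, -0.18, 0, 0, 0, 0], [0.23, -0.23, 0, 0, 0, 0]],
  ],
)

```text
clock: 22.62
tcp_pos: [0.3976, -0.1904, 0.2217]
orientation: [0.0, 0.044, 0.999, -0.001]
wrist_force: [1.0, -0.5, -0.5]
finger_gap: 0.085
grip_force: 0.0
```

Call:
creep_tool(
  rows=[
    [[0, 0, 0, 0, 0, 0], [0, 0, 0, 0, 0, 0]],
  ],
)

```text
clock: 22.88
tcp_pos: [0.3976, -0.1879, 0.2212]
orientation: [-0.0, 0.044, 0.999, 0.0]
wrist_force: [-0.2, 0.4, -0.6]
finger_gap: 0.0853
grip_force: 0.0
```

Run:
```python
from h import *
a=eyes.read_camera("top");b=eyes.read_camera("scene")
print(a["image"].shape)
p=proj(b,[[.58,.06,.04]])[0].astype(int)
A=cv2.resize(a["image"][145:290,240:400,::-1],(400,362)); B=cv2.resize(b["image"][p[1]-75:p[1]+70,p[0]-80:p[0]+80,::-1],(400,362))
cv2.imwrite("pics/f7.png",np.hstack([A,B]))
```

```text
(400, 640, 3)
```

View pics/f7.png

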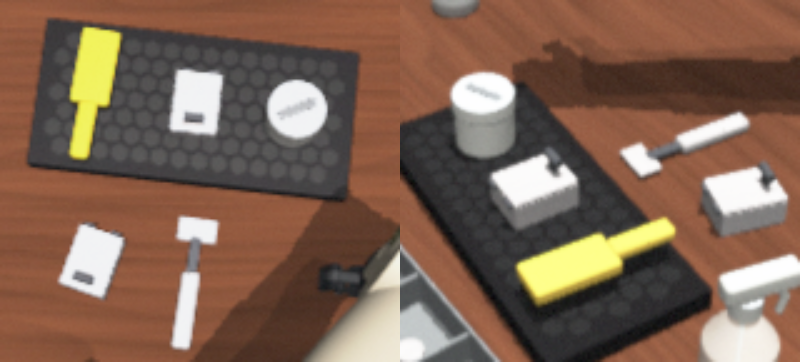

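The stiff tin stands shut in the middle of the panel (top view (196,102)), clear of the brush and canister. The good tin is shut in its place at (92,260), and nothing else has moved.

```bash
python3 -c "
from workcell import env, eyes
print(env.hand_in())"
```

```text
the job is handed in; nothing more can be done
None
```

The left tin's hinge is good and it is shut in its place; the right tin is the stiff one, now shut and standing in the panel's free middle place, and the job is handed in (no verdict was returned).

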